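# Stamp two sides of a stock carton

## Robot

A 6-joint arm with a two-finger parallel gripper is mounted at the origin on the work surface. World frame = base frame: x ahead of the robot, y to its left, z up, the work surface at z = 0. Lengths are in m, angles in rad, forces in N, time in s.
With the tool pointing down it reaches from about 0.35 to 0.85 m from the base axis. Payload 8.1 kg.
Tool frame: the origin (TCP) lies where the fingers leave the gripper's body, on its centre line; the fingertips stand 84 mm ahead of it and the grasp point (between the pads) lies 65 mm ahead of it; z points along the fingers, y is the line along which they close (so a half turn about z gives the same grasp; the last joint's range is limited). The gripper opens to 93 mm and grips with 3 to 60 N. Pads are 15 mm wide; open, the fingers measure 128 mm over their backs; the gripper's body (75 mm by 188 mm) begins 65 mm behind the grasp point.
Start: joints at [-1.309, 0.13, 1.488, -0, 1.523, -0.085], TCP at [0.204, -0.564, 0.303] pointing down, gripper open.
Joint ranges: [-2.96, 2.96], [-0.89, 2.26], [0.02, 2.5], [-1.34, 4.48], [0, 2.73], [-2.66, 2.66]. Speed limits (rad/s): [2.39, 2.39, 2.79, 3.14, 3.14, 3.14].

## Interface

Orientations are given as a rotation vector (axis times angle).
In Python, from plant import robot gives the robot as it stands.
- The arm moves only by the shell command python3 -m jog 'ROWS' [FORCE]. ROWS is text: rows parted by semicolons, each of 5 numbers parted by spaces: the opening, from 0 (shut) to 1 (fully open), then the shift along the tool's x, y, z in m, then the turn about the tool's z in degrees. A call has 1 to 10 rows; each row shifts and turns the commanded pose from where the row before left it, along the tool's axes as they then stand; what a row does not reach is not made up. A row lasts 1/12 s, in which the tool goes at most 41.7 mm and 7.16 degrees, less where a joint would pass 70% of its speed; a pose out of reach is approached as far as the arm can. A call with a gripper value outside its range is refused whole. The fingers move at their own pace and stop on an object; FORCE is the grip in N (left out, the last holds). Time passes only in rows, so rows that do not move let the fingers close. It gives the time, the measured TCP pose, the force, the opening and the grip force at its end, in the units of the state.
- robot.read_state(): the state, without advancing time (a new reading comes with each control period).
- robot.read_camera(name): name is "scene" or "top" or "wrist"; returns a dict with "color" (384x512x3 uint8, red, green, blue), "intrinsics" (3x3 intrinsics, pixels), "k1" (the pictures are not rectified: a ray, as slopes to the right and down, at radius r is drawn at 1 + k1 r^2 times it, then the intrinsics apply), "pose" (4x4, takes a point from camera to world coordinates); the wrist camera has in their place "tool_from_camera" (4x4, takes a point from camera to tool coordinates, whose origin is the TCP and whose axes are the flange's). Camera axes: x right, y down, z forward; pixel columns grow to the right and rows downward; lengths in m; the calibration is good to about 2 mm. A picture is of the moment at which its call begins: read the wrist's pose just before it. There is no depth.
- robot.close_job(): hands the job in; it is judged then, once.
The state is a dict: "t": time; "q": joint angles; "dq": joint speeds; "joint_torque": joint torques, N m; "tool_pos": TCP position; "orientation": TCP orientation; "force": force on the tool from outside, world axes, zero at the start; "wrist_torque": the same for the moment, N m; "opening": finger opening in m; "gripper_force": force on a finger pad.
Only numpy, scipy, OpenCV 4.12 (cv2) and the standard library are available. Lean on these libraries where they do the work, as an engineer would, in place of code of your own. Each camera call takes 0.05 s, during which the arm holds its last target. There are 200 camera calls.

## Task

Pick up the carton that has a white and a yellow label by its black handle and push its white label squarely, and centred, into the blue plate of the marking stamp until the plate has sunk in about halfway. Draw it back, give it a quarter turn and stamp the yellow label in the same way. Keep the carton upright throughout, and at the end leave it standing on the counter, let go and clear of the stamp.

Things in the scene. Friction and masses are not known exactly. Their poses are not given: they have to be found in the camera images.
- handle (a point): Brown carton 100 (x) x 80 (y) x 72 mm high, 0.35 kg, the only one with labels, white and yellow, both folded over its top edge. On top a black handle: level bar 70 mm long (x), 16 mm thick (y), 88 to 112 mm above the carton's underside, open beneath down to the top. Point: middle of the bar, 100 mm above the underside. x towards white label, y towards yellow, z up. Other stock: up to 105 mm high.
- white_label (a point): Middle of the carton's end face with the white label (80 wide, 72 high), 40 mm above the underside: 50 mm along the carton's +x from the handle's middle and 60 mm below it. Same axes as the handle.
- yellow_label (a point): Middle of the carton's side face with the yellow label (100 wide, 72 high), 40 mm above the underside: 40 mm along the carton's +y from the handle's middle and 60 mm below it. Same axes as the handle.
- pad (a point): Marking stamp: grey housing 90 wide, 82 mm high, fixed, in front of it an upright sprung plate with blue face, 76 x 50 mm. Point: middle of the blue face at rest, 42 mm above the counter. x level into the housing (the plate sinks that way, 20 mm at most, 1.5 to 5 N), y left, z up. Press 10 to 12 mm in, carton raised 5 mm off the counter; turn it with the handle 110 mm or more from the face.
Not all that is in view belongs to the job. Leave any purple look-alike of the part that bears handle alone.

How it is judged:
On the way, in this order (a step that is already met when the one before it is completed fails the run):
1. the white label is pushed squarely into the stamp's plate (x of white_label in the frame of pad between 0.005 and 0.03 m and y of white_label in the frame of pad between -0.02 and 0.02 m and z of white_label in the frame of pad between -0.02 and 0.022 m and angle between the x axis of handle and the x axis of pad, either way round below 0.2 rad), for 0.1 s.
2. the carton is turned and the yellow label is pushed squarely into the stamp's plate (x of yellow_label in the frame of pad between 0.005 and 0.03 m and y of yellow_label in the frame of pad between -0.02 and 0.02 m and z of yellow_label in the frame of pad between -0.02 and 0.022 m and angle between the y axis of handle and the x axis of pad, either way round below 0.2 rad), for 0.1 s.
At the end, for the whole second after the job is handed in: The carton stands upright (within 10 degrees) and still on the counter, handle middle 92 to 108 mm above it and at least 55 mm, seen from above, from the middle of the stamp's plate face at rest, after both labels were stamped, white first (height (world z) of handle between 0.092 and 0.108 m and angle between handle's own z axis and vertical below 0.17 rad and horizontal distance between handle and pad above 0.055 m and linear speed of carton below 0.02 m/s); the robot touches nothing.
It fails at once if the carton is tipped by more than 30 degrees (angle between handle's own z axis and vertical above 0.52 rad).
It also fails if it takes over 48 s, if anything falls off the work surface, if the arm or the gripper's body presses on something with over 40 N, if the wrist force passes 120 N, or if a joint passes its speed limit or range.

## Working session

There is one attempt and no reset: what is moved stays moved. The work goes in short steps, Python scripts to look and compute and a shell command to move; the robot and the scene stay as the last step left them, time stands still between calls to the robot, and variables do not carry over. Pictures are saved under pics/ and viewed, at most 11 in all, crops included, and the job is handed in when it is done.

```bash
mkdir -p pics
cat > h.py <<'E'
import numpy as np, cv2
from plant import robot
from scipy.spatial.transform import Rotation as R
def ray(c,uv,pose):
    K=np.array(c["intrinsics"]);d=np.array([c["k1"],0,0,0,0.])
    p=cv2.undistortPoints(np.array([[uv]],float),K,d)[0,0]
    T=np.array(pose);v=T[:3,:3]@np.array([p[0],p[1],1]);return T[:3,3],v/np.linalg.norm(v)
def atz(c,uv,z,pose=None):
    o,v=ray(c,uv,c["pose"] if pose is None else pose);return o+v*(z-o[2])/v[2]
def tri(rs):
    A=sum(np.eye(3)-np.outer(v,v) for o,v in rs);b=sum((np.eye(3)-np.outer(v,v))@o for o,v in rs);return np.linalg.solve(A,b)
def wpose(c,s):
    T=np.eye(4);T[:3,:3]=R.from_rotvec(s["orientation"]).as_matrix();T[:3,3]=s["tool_pos"];return T@np.array(c["tool_from_camera"])
E
python3 - <<'E'
from h import *
import pickle
D={}
for n in("scene","top"):
    c=robot.read_camera(n);D[n]={k:c[k] for k in c};cv2.imwrite(f"pics/{n}.png",cv2.resize(c["color"][:,:,::-1],(768,576),interpolation=cv2.INTER_CUBIC))
    print(n,np.round(c["pose"],3).tolist())
pickle.dump(D,open("d.pkl","wb"));print(robot.read_state())
E
```

```text
scene [[0.421, 0.669, -0.613, 0.963], [0.907, -0.319, 0.275, -0.331], [-0.012, -0.671, -0.741, 0.697], [0.0, 0.0, 0.0, 1.0]]
top [[0.02, -0.995, 0.095, 0.405], [-1.0, -0.02, 0.0, -0.109], [0.002, -0.095, -0.996, 0.977], [0.0, 0.0, 0.0, 1.0]]
{'t': 0.1, 'q': array([-1.30938882e+00,  1.31072882e-01,  1.48914436e+00,  3.22671725e-06,
        1.52301002e+00, -8.53935573e-02]), 'dq': array([ 1.21557458e-03, -1.26271287e-03, -3.07197223e-03, -1.20340621e-04,
       -1.88839054e-03, -5.14120167e-05]), 'joint_torque': array([ 2.00392205e-03, -5.61344504e+01, -4.93093586e+01,  7.71846715e-02,
        2.91564589e-02, -2.92631489e-05]), 'tool_pos': array([ 0.20386479, -0.5639131 ,  0.30181415]), 'orientation': array([-3.09287646e+00, -5.41746796e-01,  2.20521676e-04]), 'force': array([-0.66814798, -0.26130379, -0.02119677]), 'wrist_torque': array([-0.02286818,  0.01245592,  0.02617035]), 'gripper_force': 0.0, 'opening': 0.09305599813219566}
```

View pics/scene.png

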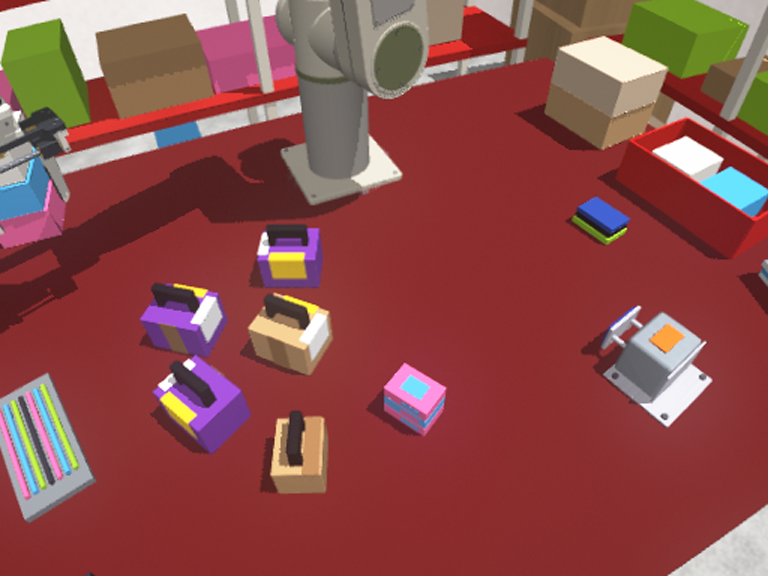

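View pics/top.png

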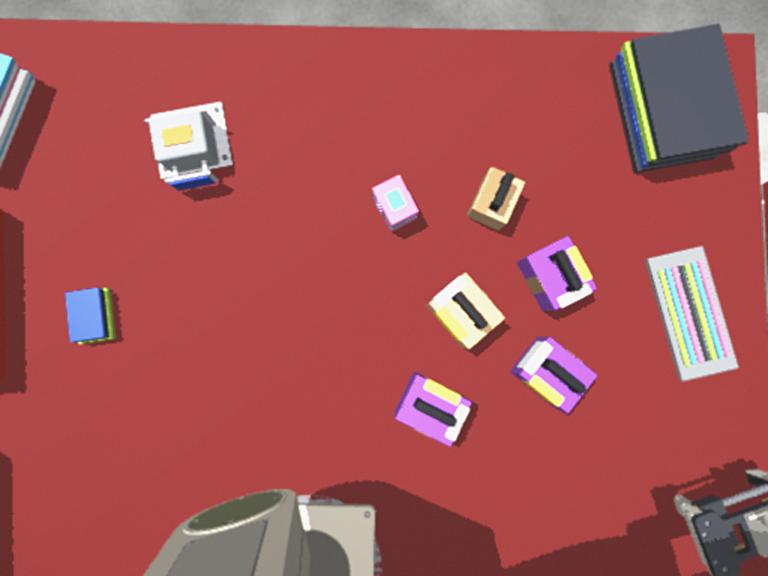

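Scene: the labelled brown carton is at (290,330) and the stamp at (655,350). In the top view the carton is at (467,311) and the stamp's blue plate at (190,182). I'll enlarge both objects in both views.

Run:
```python
from h import *
import pickle
D=pickle.load(open("d.pkl","rb"))
def cr(n,u,v):
    return cv2.resize(D[n]["color"][v:v+60,u:u+80,::-1],(400,300),interpolation=cv2.INTER_CUBIC)
m=np.vstack([np.hstack([cr("top",272,178),cr("top",88,68)]),np.hstack([cr("scene",155,190),cr("scene",395,198)])])
cv2.imwrite("pics/m.png",m)
```

```text
(no output)
```

View pics/m.png

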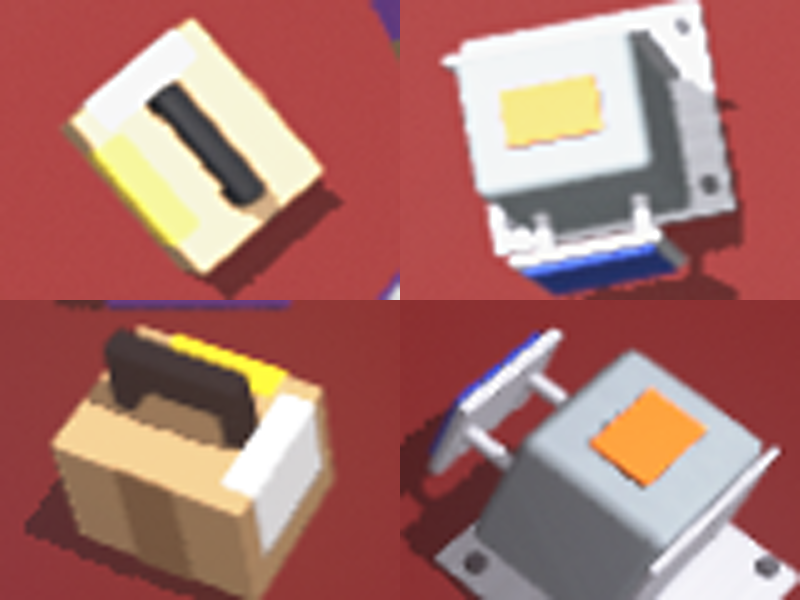

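The mosaic shows the black bar running from the white end (168,95) to (248,195) in the top crop. The blue face's upper edge runs from (527,272) to (662,245), and from (458,405) to (540,333) in the scene crop.

Run:
```python
from h import *
import pickle
D=pickle.load(open("d.pkl","rb"))
t,s=D["top"],D["scene"]
T=lambda u,v:(272+u/5,178+v/5); T2=lambda u,v:(88+(u-400)/5,68+v/5)
S=lambda u,v:(155+u/5,190+(v-300)/5); S2=lambda u,v:(395+(u-400)/5,198+(v-300)/5)
def both(a,b,z,nm):
    print(nm,np.round(tri([ray(t,a,t["pose"]),ray(s,b,s["pose"])]),4),"top@z",np.round(atz(t,a,z),4)[:2],"scene@z",np.round(atz(s,b,z),4)[:2])
both(T(168,95),S(245,380),.112,"bar white end")
both(T(248,192),S(122,340),.112,"bar far end")
both(T2(527,272),S2(540,333),.067,"pad left top")
both(T2(662,245),S2(458,405),.067,"pad right top")
for n,p,z in(("bl",T2(560,293),.017),("br",T2(685,265),.017)): print(n,atz(t,p,z))
for p in((190,22),(320,170),(205,275),(68,123)): print(atz(t,T(*p),.072))
```

```text
bar white end [ 0.4659 -0.2337  0.1089] top@z [ 0.4647 -0.236 ] scene@z [ 0.4697 -0.2316]
bar far end [ 0.4199 -0.2741  0.1079] top@z [ 0.4196 -0.2741] scene@z [ 0.4239 -0.2739]
pad left top [0.6498 0.2503 0.0625] top@z [0.6478 0.2474] scene@z [0.6524 0.2476]
pad right top [0.6659 0.1829 0.0627] top@z [0.6634 0.1796] scene@z [0.6687 0.1818]
bl [0.65009427 0.24869245 0.017     ]
br [0.66687141 0.18261898 0.017     ]
[ 0.5042017  -0.25258408  0.072     ]
[ 0.43185539 -0.31728164  0.072     ]
[ 0.37910463 -0.26061654  0.072     ]
[ 0.45255684 -0.19233183  0.072     ]
```

```bash
python3 -m jog '1 .033 -.021 .004 0;1 .033 -.021 .004 0;1 .033 -.021 .004 0;1 .033 -.021 .004 0;.5 .033 -.021 .004 0;.5 .033 -.021 .004 0;.5 .033 -.021 .004 0;.5 .033 -.021 .004 0;.5 .033 -.021 .004 0;.5 .033 -.021 .004 0' 20
python3 -m jog '.5 0 0 0 -5.5;.5 0 0 0 -5.5;.5 0 0 0 -5.5;.5 0 0 0 -5.5;.5 0 0 0 0;.5 0 0 0 0'
python3 - <<'E'
from h import *
import pickle
s=robot.read_state();c=robot.read_camera("wrist");pickle.dump((s,c),open("w1.pkl","wb"))
cv2.imwrite("pics/w1.png",cv2.resize(c["color"][:,:,::-1],(768,576)))
print(s["tool_pos"],s["orientation"],s["q"],s["opening"])
E
```

```text
t: 0.93
tool_pos: [0.4436, -0.2528, 0.2623]
orientation: [-3.094, -0.542, 0.0]
force: [0.4, -1.3, 0.9]
opening: 0.0576
gripper_force: 0.0
t: 1.43
tool_pos: [0.4428, -0.2545, 0.2623]
orientation: [-2.935, -1.118, 0.001]
force: [0.1, -0.0, 0.2]
opening: 0.0466
gripper_force: 0.0
[ 0.44277374 -0.25445371  0.26233585] [-2.93521618e+00 -1.11805964e+00  6.73055885e-04] [-6.22020857e-01 -8.97692127e-02  1.78539315e+00 -1.24647260e-06
  1.44674316e+00  2.20887899e-01] 0.0465850145615525
```

View pics/w1.png

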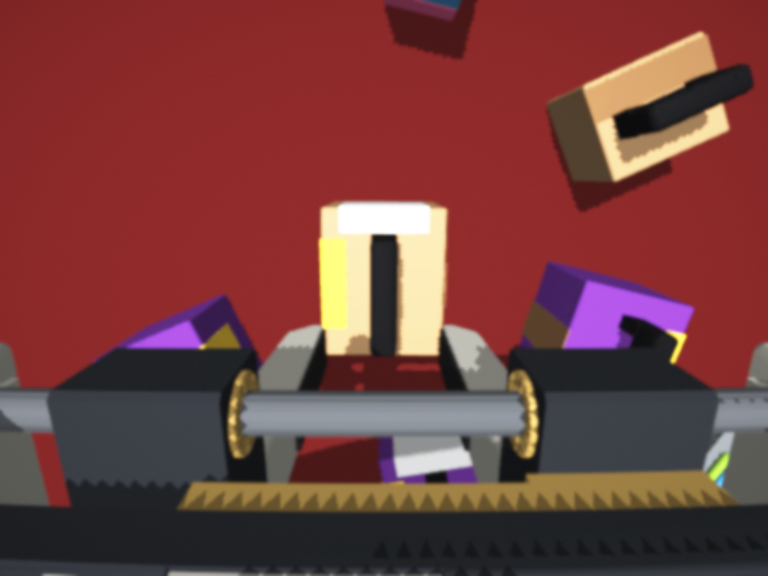

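The wrist view shows the bar as a vertical strip, u≈384, from (384,236) at the white end to (383,355), well aligned between the fingers.

Run:
```python
from h import *
import pickle
s,c=pickle.load(open("w1.pkl","rb"));P=wpose(c,s)
t=pickle.load(open("d.pkl","rb"))["top"]
a=(384/1.5,236/1.5);b=(383.5/1.5,355/1.5)
print(atz(c,a,.112,P),atz(c,b,.112,P))
print(tri([ray(c,a,P),ray(t,(272+168/5,178+86/5),t["pose"])]))
p=[atz(c,(u/1.5,v/1.5),.072,P) for u,v in((322,207),(447,208),(444,356),(322,356))]
print(np.round(p,4))
```

```text
[ 0.47041443 -0.23103266  0.112     ] [ 0.41845163 -0.27709314  0.112     ]
[ 0.46969739 -0.2333544   0.11308666]
[[ 0.4543 -0.1935  0.072 ]
 [ 0.5061 -0.2524  0.072 ]
 [ 0.4326 -0.3201  0.072 ]
 [ 0.3771 -0.2578  0.072 ]]
```

```bash
python3 -m jog '.5 0 0 .03 0;.5 0 0 .03 0;.5 0 0 .02 0;.5 0 0 .017 0;.5 0 0 0 0;0 0 0 0 0;0 0 0 0 0;0 0 0 0 0;0 0 0 0 0;0 0 0 0 0' 30
python3 -m jog '0 0 0 0 0;0 0 0 0 0;0 0 0 -.01 0;0 0 0 -.03 0;0 0 0 -.03 0;0 0 0 -.03 0;0 0 0 -.03 0;0 0 0 0 0' 30
```

```text
t: 2.32
tool_pos: [0.4435, -0.255, 0.167]
orientation: [2.933, 1.121, 0.002]
force: [0.6, -0.9, 0.8]
opening: 0.0178
gripper_force: 0.0
t: 2.98
tool_pos: [0.4448, -0.2559, 0.3034]
orientation: [2.926, 1.119, 0.009]
force: [1.1, -0.5, -1.4]
opening: 0.0161
gripper_force: 30.0
```

```bash
python3 -m jog '0 .02 -.015 0 0;0 .03 -.0224 0 0;0 .03 -.0224 0 0;0 .03 -.0224 0 0;0 .03 -.0224 0 0;0 .03 -.0224 0 0;0 .03 -.0224 0 0;0 .03 -.0224 0 0;0 .03 -.0224 0 0;0 .03 -.0224 0 0'
python3 -m jog '0 .03 -.0224 0 0;0 .03 -.0224 0 0;0 .01 -.0075 0 0;0 0 0 0 5.7;0 0 0 0 5.7;0 0 0 0 5.7;0 0 0 0 5.7;0 0 0 0 5.7;0 0 0 0 0;0 0 0 0 0'
python3 - <<'E'
from h import *
import pickle
s=robot.read_state();c=robot.read_camera("wrist");pickle.dump((s,c),open("w2.pkl","wb"))
t=robot.read_camera("top");pickle.dump(t,open("t2.pkl","wb"))
print(s["tool_pos"],R.from_rotvec(s["orientation"]).as_matrix().round(3).tolist(),s["q"])
m=np.hstack([cv2.resize(c["color"][:,:,::-1],(512,384)),cv2.resize(t["color"][50:170,40:136,::-1],(288,360)).__class__ is None or cv2.copyMakeBorder(cv2.resize(t["color"][50:178,60:156,::-1],(288,384),interpolation=cv2.INTER_CUBIC),0,0,0,0,0)])
cv2.imwrite("pics/w2.png",m)
E
```

```text
t: 3.82
tool_pos: [0.5139, 0.1022, 0.2953]
orientation: [-2.934, -1.123, 0.001]
force: [0.7, -0.3, -1.9]
opening: 0.0161
gripper_force: 30.0
t: 4.65
tool_pos: [0.5313, 0.1856, 0.2952]
orientation: [3.119, 0.37, -0.002]
force: [0.0, -0.4, -2.2]
opening: 0.0157
gripper_force: 30.0
[0.53128037 0.18557048 0.29523329] [[0.972, 0.234, -0.001], [0.234, -0.972, -0.0], [-0.001, 0.0, -1.0]] [ 2.44992149e-01  3.43651636e-02  1.60321237e+00 -1.09883073e-04
  1.50507752e+00  1.57958563e+00]
```

View pics/w2.png

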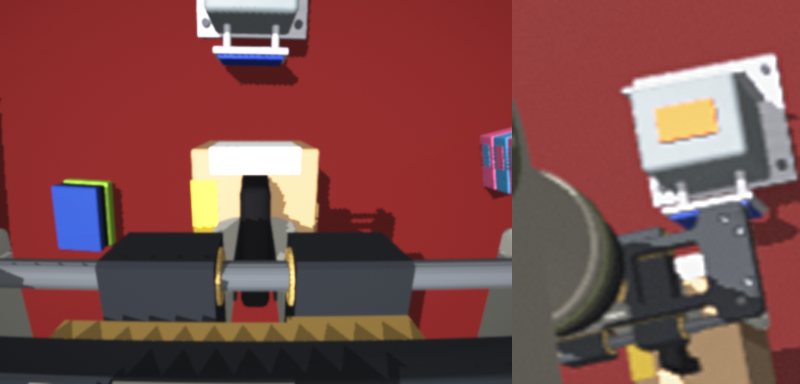

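The wrist view shows the blue face spanning about (217,57) to (286,60), nearly parallel to the carton's white edge (192–318, v≈145). I'll measure it by colour mask.

Run:
```python
from h import *
import pickle
s,c=pickle.load(open("w2.pkl","rb"));P=wpose(c,s)
t=pickle.load(open("d.pkl","rb"))["top"]
im=c["color"][:90,200:310].astype(int)
m=(im[:,:,2]>im[:,:,0]+60)&(im[:,:,2]>im[:,:,1]+50)
for u in range(m.shape[1]):
    v=np.where(m[:,u])[0]
    if len(v) and u%6==0: print(u+200,v.min(),v.max(),end=' | ')
ys,xs=np.where(m);print(xs.min()+200,xs.max()+200)
# top edge + bottom edge line fits
us=[u for u in range(xs.min()+3,xs.max()-8) if m[:,u].any()]
for f,z in((np.min,.067),(np.max,.017)):
    k=np.polyfit([u+200 for u in us],[f(np.where(m[:,u])[0])+(0 if f is np.min else 1) for u in us],1)
    a,b=[atz(c,(u,np.polyval(k,u)),z,P) for u in (xs.min()+200,xs.max()+201)]
    d=a-b;print(z,a.round(4),b.round(4),((a+b)/2).round(4),"xhead",np.degrees(np.arctan2(d[1],d[0]))-90)
```

```text
218 54 57 | 224 54 59 | 230 54 59 | 236 54 59 | 242 54 59 | 248 54 60 | 254 54 60 | 260 54 60 | 266 54 60 | 272 55 60 | 278 55 60 | 218 283
0.067 [0.6498 0.2518 0.067 ] [0.6641 0.1869 0.067 ] [0.6569 0.2194 0.067 ] xhead 12.469690224544976
0.017 [0.6518 0.2586 0.017 ] [0.6681 0.1828 0.017 ] [0.6599 0.2207 0.017 ] xhead 12.076929410154875
```

```bash
python3 -m jog '0 0 -.0025 .03 0.5;0 0 0 .03 0;0 0 0 .03 0;0 0 0 .02 0;0 0 0 .0138 0;0 0 0 0 0;0 .02 0 0 0;0 .02 0 0 0;0 .015 0 0 0;0 0 0 0 0'
python3 - <<'E'
from h import *
import pickle
s=robot.read_state();c=robot.read_camera("wrist");pickle.dump((s,c),open("w3.pkl","wb"))
print(s["tool_pos"],s["force"])
cv2.imwrite("pics/w3.png",cv2.resize(c["color"][0:200,130:390,::-1],(780,600),interpolation=cv2.INTER_CUBIC))
E
```

```text
t: 5.58
tool_pos: [0.5874, 0.2009, 0.1738]
orientation: [-3.121, -0.354, -0.006]
force: [0.2, 0.3, -2.6]
opening: 0.0155
gripper_force: 30.0
[0.58738642 0.2009409  0.17379399] [ 0.19579164  0.26479696 -2.56326625]
```

View pics/w3.png

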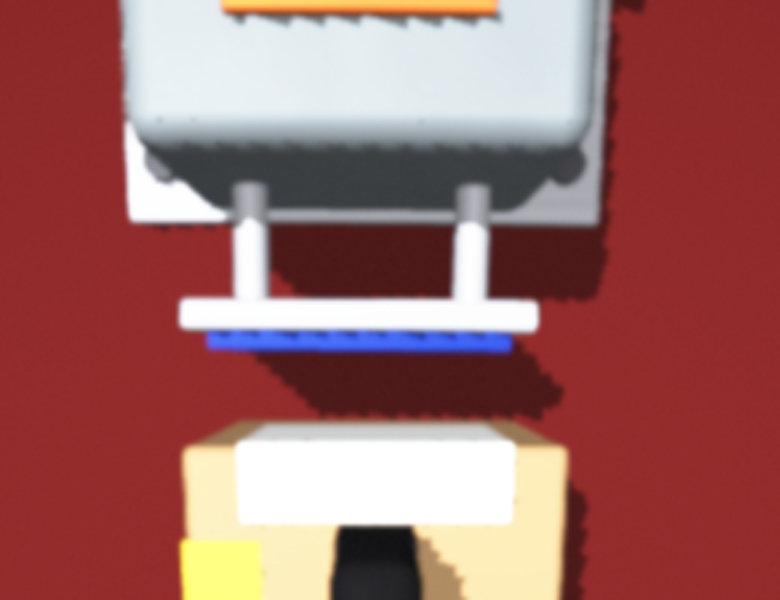

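The carton faces the plate squarely with a gap of about 20 mm (v 350→448). The plate's centre is at u=360 and the carton's at 375, so the plate is 3 mm to the left.

```bash
python3 -m jog '0 .01 -.003 0 0;0 .008 0 0 0;0 .007 0 0 0;0 .005 0 0 0;0 .003 0 0 0;0 0 0 0 0;0 0 0 0 0'
python3 - <<'E'
from h import *
s=robot.read_state();c=robot.read_camera("wrist")
print(s["tool_pos"],s["force"],s["wrist_torque"])
cv2.imwrite("pics/w4.png",cv2.resize(c["color"][0:200,130:390,::-1],(780,600),interpolation=cv2.INTER_CUBIC))
E
```

```text
t: 6.22
tool_pos: [0.6157, 0.2107, 0.1718]
orientation: [3.122, 0.352, -0.002]
force: [-3.3, 0.5, -0.8]
opening: 0.016
gripper_force: 30.0
[0.61573107 0.21074977 0.17175794] [-3.27651823  0.53591428 -0.81855613] [-0.10581971  0.65073026 -0.06233038]
```

View pics/w4.png

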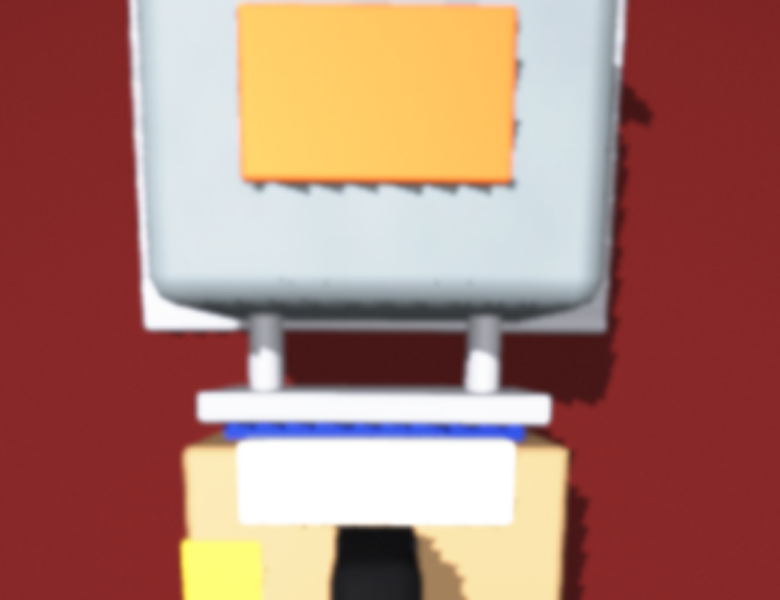

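The plate is sunk about 8 mm and square (centre u≈374 on the carton's 375). I'll go 3 mm deeper, hold, then draw back and set down for a half-turn regrasp (joint 6 would run out of range otherwise).

```bash
python3 -m jog '0 .003 0 0 0;0 0 0 0 0;0 0 0 0 0;0 0 0 0 0;0 0 0 0 0'
python3 -m jog '0 -.01 0 0 0;0 -.02 0 0 0;0 -.025 0 0 0;0 -.025 0 0 0;0 -.015 0 0 0;0 0 0 0 0;0 0 0 .003 0;0 0 0 .0015 0;0 0 0 0 0'
python3 -m jog '.5 0 0 0 0;.5 0 0 0 0;.5 0 0 0 0;.5 0 0 0 0;.5 0 0 0 0;.5 0 0 -.01 0;.5 0 0 -.02 0;.5 0 0 -.02 0;.5 0 0 -.01 0;.5 0 0 0 0'
```

```text
t: 6.68
tool_pos: [0.6188, 0.2114, 0.1717]
orientation: [3.122, 0.352, -0.001]
force: [-3.4, -0.2, -2.1]
opening: 0.0158
gripper_force: 30.0
t: 7.43
tool_pos: [0.5273, 0.1905, 0.1674]
orientation: [-3.122, -0.352, -0.002]
force: [-0.1, -0.8, -2.3]
opening: 0.0154
gripper_force: 30.0
t: 8.27
tool_pos: [0.5281, 0.1908, 0.2313]
orientation: [-3.121, -0.352, -0.009]
force: [-0.1, -0.9, -0.2]
opening: 0.0464
gripper_force: 0.0
```

```bash
for i in 1 2; do :; done
python3 -m jog '.5 0 0 0 -7;.5 0 0 0 -7;.5 0 0 0 -7;.5 0 0 0 -7;.5 0 0 0 -7;.5 0 0 0 -7;.5 0 0 0 -7;.5 0 0 0 -7;.5 0 0 0 -7;.5 0 0 0 -7' >/dev/null
python3 -m jog '.5 0 0 0 -7;.5 0 0 0 -7;.5 0 0 0 -7;.5 0 0 0 -7;.5 0 0 0 -7;.5 0 0 0 -7;.5 0 0 0 -7;.5 0 0 0 -7;.5 0 0 0 -7;.5 0 0 0 -7' >/dev/null
python3 -m jog '.5 0 0 0 -7;.5 0 0 0 -7;.5 0 0 0 -7;.5 0 0 0 -7;.5 0 0 0 -7;.5 0 0 0 -5;.5 0 0 0 0;.5 0 0 0 0'
python3 - <<'E'
from h import *
s=robot.read_state();c=robot.read_camera("wrist")
print(s["q"],R.from_rotvec(s["orientation"]).as_matrix()[:,0])
cv2.imwrite("pics/w5.png",c["color"][:,:,::-1])
E
```

```text
t: 10.6
tool_pos: [0.526, 0.1903, 0.2266]
orientation: [0.347, -3.121, 0.0]
force: [0.7, -0.5, 0.4]
opening: 0.046
gripper_force: 0.0
[ 2.55422996e-01  7.04493470e-02  1.69282476e+00  5.59695849e-06
  1.37945592e+00 -1.53702215e+00] [-0.97553591 -0.21983721  0.00113691]
```

View pics/w5.png

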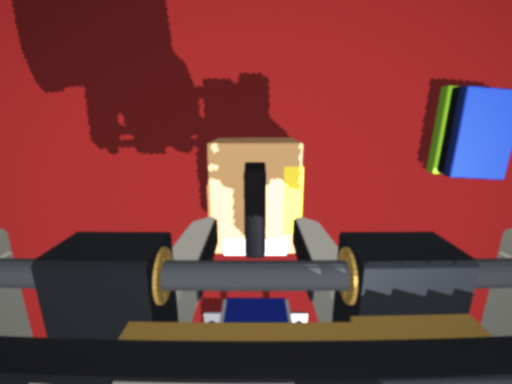

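The carton stands upright, with the bar (255,165–255) centred and parallel between the fingers and the white end towards the stamp. I'll regrasp, lift and turn.

```bash
python3 -m jog '.5 0 0 .02 0;.5 0 0 .02 0;.5 0 0 .0195 0;.5 0 0 0 0;0 0 0 0 0;0 0 0 0 0;0 0 0 0 0;0 0 0 0 0;0 0 0 0 0;0 0 0 0 0' 30
python3 -m jog '0 0 0 0 0;0 0 0 0 0;0 0 0 -.0055 0;0 0 0 0 7;0 0 0 0 7;0 0 0 0 7;0 0 0 0 7;0 0 0 0 7;0 0 0 0 7;0 0 0 0 7'
python3 -m jog '0 0 0 0 7;0 0 0 0 7;0 0 0 0 7;0 0 0 0 7;0 0 0 0 7;0 0 0 0 6;0 0 0 0 0;0 0 0 0 0'
python3 - <<'E'
from h import *
s=robot.read_state();c=robot.read_camera("wrist");t=robot.read_camera("scene")
M=R.from_rotvec(s["orientation"]).as_matrix()
print(s["q"],M.round(3).tolist())
cv2.imwrite("pics/w6.png",np.vstack([cv2.resize(c["color"][50:250,:,::-1],(768,300)),cv2.resize(t["color"][190:310,230:,::-1],(768,300))[:, :768]]))
X=np.array([np.cos(np.radians(13)),np.sin(np.radians(13))]);Y=np.array([-X[1],X[0]])
p=np.array(s["tool_pos"])[:2];d=np.array([.6566,.216])-p
print("fwd",d@X,"left",d@Y,"fwd in tool",M[:2,:2].T@X)
E
```

```text
t: 11.48
tool_pos: [0.527, 0.1905, 0.1691]
orientation: [-0.352, 3.12, 0.0]
force: [1.0, -0.1, 3.3]
opening: 0.0159
gripper_force: 30.0
t: 12.32
tool_pos: [0.5258, 0.1903, 0.1729]
orientation: [-0.983, -2.983, 0.001]
force: [0.9, 0.2, -2.4]
opening: 0.0159
gripper_force: 30.0
t: 12.98
tool_pos: [0.526, 0.1903, 0.1731]
orientation: [-1.954, -2.459, 0.001]
force: [-1.7, 0.1, -2.3]
opening: 0.0159
gripper_force: 30.0
[2.55456406e-01 1.22113975e-01 1.74011468e+00 1.65756312e-05
 1.28041898e+00 2.74180968e-02] [[-0.226, 0.974, -0.001], [0.974, 0.226, -0.0], [-0.0, -0.001, -1.0]]
fwd 0.1330338001292049 left -0.00433093856837171 fwd in tool [-0.00114076  0.99999879]
```

View pics/w6.png

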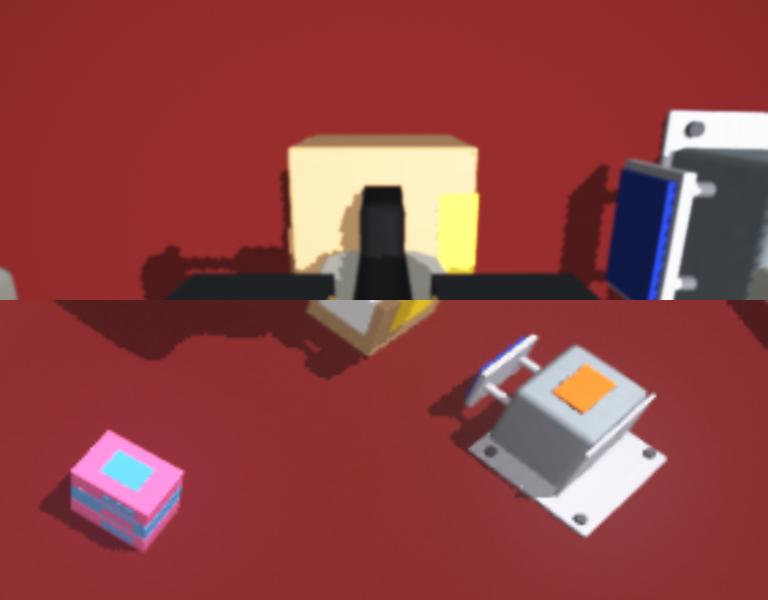

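The yellow label now faces the plate on the right, and the forward direction is tool +y. The lateral position is the same as for the centred white stamping.

```bash
python3 -m jog '0 0 .015 0 0;0 0 .025 0 0;0 0 .025 0 0;0 0 .015 .001 0;0 0 .01 0 0;0 0 .006 0 0;0 0 .006 0 0;0 0 0 0 0;0 0 0 0 0'
python3 - <<'E'
from h import *
s=robot.read_state();c=robot.read_camera("wrist");t=robot.read_camera("scene")
p=s["tool_pos"];print(p,s["force"],"padx",p[0]*.974+p[1]*.225-.688+.04)
cv2.imwrite("pics/w7.png",np.vstack([cv2.resize(c["color"][50:250,:,::-1],(768,300)),cv2.resize(t["color"][170:290,250:,::-1],(768,300))]))
E
```

```text
t: 13.83
tool_pos: [0.6252, 0.2129, 0.172]
orientation: [-1.957, -2.456, 0.002]
force: [-2.5, 0.0, -2.2]
opening: 0.0158
gripper_force: 30.0
[0.62518167 0.21294554 0.17200498] [-2.52474108e+00  7.41637345e-04 -2.15280358e+00] padx 0.00883969054316177
```

View pics/w7.png

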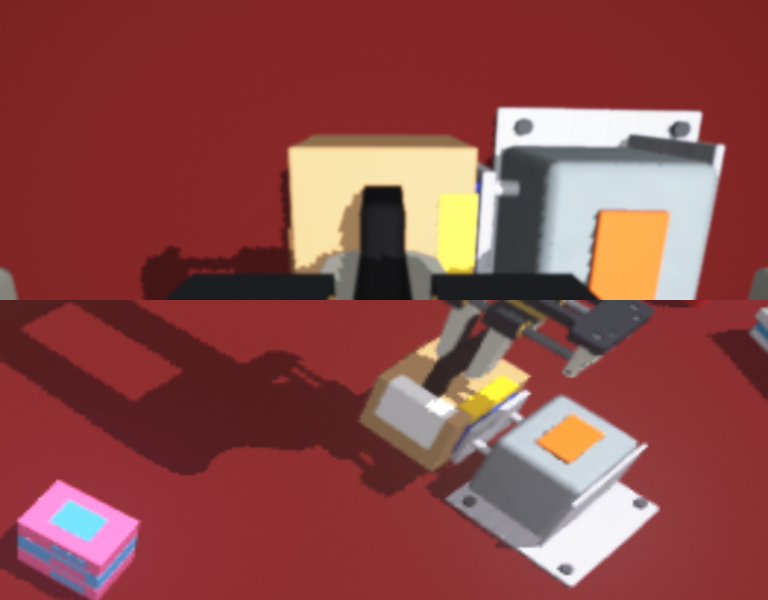

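The yellow label is pressed squarely on the plate at about 9 mm depth. I'll add 3.5 mm, hold, draw back, set down and release.

```bash
python3 -m jog '0 0 .0035 0 0;0 0 0 0 0;0 0 0 0 0;0 0 0 0 0;0 0 0 0 0'
python3 -m jog '0 0 -.01 0 0;0 0 -.02 0 0;0 0 -.025 0 0;0 0 -.025 0 0;0 0 -.015 0 0;0 0 0 0 0;0 0 0 .003 0;0 0 0 .0015 0;0 0 0 0 0'
python3 -m jog '.5 0 0 0 0;.5 0 0 0 0;.5 0 0 0 0;.5 0 0 0 0;.5 0 0 0 0;.5 0 0 -.01 0;.5 0 0 -.03 0;.5 0 0 -.03 0;.5 0 0 -.03 0;.5 0 0 0 0'
python3 - <<'E'
from h import *
s=robot.read_state();c=robot.read_camera("wrist");t=robot.read_camera("scene")
print(s["tool_pos"],s["force"])
cv2.imwrite("pics/w8.png",np.vstack([cv2.resize(c["color"][50:250,:,::-1],(768,300)),cv2.resize(t["color"][150:270,250:,::-1],(768,300))]))
E
```

```text
t: 14.35
tool_pos: [0.6289, 0.2138, 0.1721]
orientation: [-1.958, -2.456, 0.001]
force: [-3.5, -1.0, -3.4]
opening: 0.0156
gripper_force: 30.0
t: 15.1
tool_pos: [0.5382, 0.1932, 0.1691]
orientation: [1.957, 2.455, 0.004]
force: [-0.1, 1.6, 2.7]
opening: 0.016
gripper_force: 30.0
t: 15.93
tool_pos: [0.5394, 0.1934, 0.2765]
orientation: [1.954, 2.451, 0.014]
force: [1.0, 0.2, 1.3]
opening: 0.0464
gripper_force: 0.0
[0.53937378 0.19344678 0.27647202] [0.99551452 0.16062781 1.31427348]
```

View pics/w8.png

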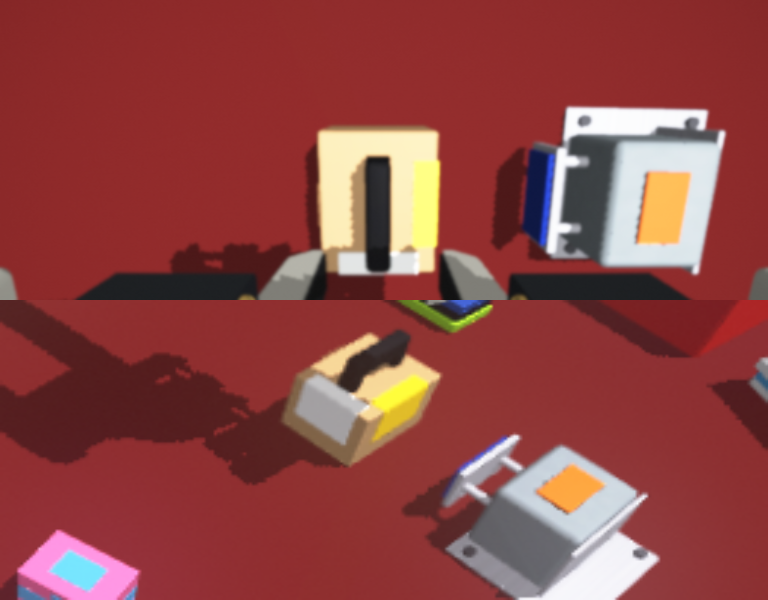

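The carton stands upright, released and clear of the stamp, with the gripper raised above it.

```bash
python3 -m jog '.5 0 0 0 0;.5 0 0 0 0'; python3 -c "
from plant import robot
print(robot.close_job())"
```

```text
t: 16.2
tool_pos: [0.5359, 0.1925, 0.2666]
orientation: [-1.958, -2.455, 0.003]
force: [0.7, -0.6, -0.1]
opening: 0.0462
gripper_force: 0.0
the job is handed in; nothing more can be done
None
```

I stamped the white label and then the yellow, each squarely and about 11–12 mm deep by my estimate, left the carton upright, released and clear of the stamp, and handed the job in at about 16 s; no verdict came back.

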